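# Snap the plaster spatula into its clips

### The job

Put the plaster spatula away: pick it up by its wooden handle and snap the handle down into the only empty place of the instrument rack, so that it sits fully home in both spring clips there. Leave the two other loose instruments, the black-handled driver and the all-metal spanner, lying where they are.

Things in the scene. Friction and masses are not known exactly. Their poses are not given: they have to be found in the camera images.
- spatula_grip (a point): Centre of the spatula's handle, half-way up. The spatula lies flat: 178 mm long, 60 g, brown wooden handle 95 mm long and 14 x 14 mm across, then a thin metal blade. The y axis runs along the handle, away from the blade (47 mm of handle either way from this point), z up. Grip it across its 14 mm width, near this point.
- empty_clip_seat (a point): Centre of the handle when home in the white rack's one empty holder (3 in a row, 60 mm apart), 37 mm over the worktop. Handle along x, either way round, z up. Two sprung steel clips at x = -30 and +30 mm, 9 mm wide; between them fingers have 51 mm of room, down to 22 mm below. Mouths 24 mm wide end 23 mm above; the handle meets them 21 mm above home; press straight down, about 10 N.
- driver_grip (a point): Centre of the black handle of the hexagon driver, 132 mm long, 12 mm thick, lying loose on the worktop. To be left alone. Its y axis runs along the handle.
- spanner_grip (a point): Centre of the knurled metal handle of the collet spanner, 122 mm long, 12 mm thick, lying loose on the worktop. To be left alone. Its y axis runs along the handle.
Not all that is in view belongs to the job. What is shaped like the part that bears spatula_grip but blue or green is not meant.

How it is judged:
At the end, for the whole second after the job is handed in: The spatula's handle lies home in both clips of the empty holder: its centre within 12 mm along the holder, 4 mm sideways and 4 mm in height of the seat, in line within 10 degrees (either way round), at rest and let go (x of spatula_grip in the frame of empty_clip_seat between -0.012 and 0.012 m and y of spatula_grip in the frame of empty_clip_seat between -0.004 and 0.004 m and z of spatula_grip in the frame of empty_clip_seat between -0.004 and 0.004 m and angle between the y axis of spatula_grip and the x axis of empty_clip_seat, either way round below 0.18 rad and linear speed of spatula below 0.02 m/s); the robot touches nothing.
It fails at once if the hexagon driver was moved by more than 30 mm (distance of driver_grip from where it was at the start of the episode above 0.03 m).
It fails at once if the collet spanner was moved by more than 30 mm (distance of spanner_grip from where it was at the start of the episode above 0.03 m).
It also fails if it takes over 32 s, if anything falls off the work surface, if the arm or the gripper's body presses on something with over 40 N, if the wrist force passes 120 N, or if a joint passes its speed limit or range.

### The arm

A 6-joint arm with a two-finger parallel gripper is mounted at the origin on a cart in front of the work surface, level with it; the furniture and walls round the work are solid. World frame = base frame: x ahead of the robot, y to its left, z up, the work surface at z = 0. Lengths are in m, angles in rad, forces in N, time in s.
With the tool pointing down it reaches from about 0.3 to 0.775 m from the base axis. Payload 14.6 kg.
Tool frame: the origin (TCP) lies midway between the tips of the shut fingers; the grasp point (between the pads) lies 19 mm behind it (arm.grip_point_offset is the distance from the TCP to the grasp point, in m); x points along the fingers, y is the direction in which the jaws open and shut, and the axes are right-handed (so a half turn about x gives the same grasp; the last joint's range is limited). The gripper opens to 85 mm and grips with 20 to 120 N. Pads are 22 mm wide; open, the fingers measure 114 mm over their backs; the gripper's body (76 mm by 85 mm) begins 54 mm behind the grasp point. The pads swing forward as they close: fully open they stand 13 mm farther back than shut.
Start: joints at [1.196, 0.3, 1.521, -0, 1.321, -0.067], TCP at [0.167, 0.524, 0.196] pointing down, gripper open.
Joint ranges: [-3.03, 3.03], [-0.79, 2.21], [0.23, 2.52], [-1.04, 4.18], [0, 3.07], [-2.55, 2.55]. Speed limits (rad/s): [2.22, 2.22, 2.57, 3.14, 3.14, 3.14].

### API

Orientations are given as [roll, pitch, yaw] about the fixed x, y, z axes, in that order (R = Rz(yaw) Ry(pitch) Rx(roll)).
In Python, from rig import arm gives the robot as it stands. The module is installed in compiled form; this text tells all that it offers.
- The arm moves only by the tool play_rows, never from a script. Its argument "moves" is one flat list of numbers, 5 for each row, row after row: the closure, from -1 (fully open) to 1 (shut), then the shift along the world's x, y, z in m, then the turn about the world's z in degrees. A call has 1 to 20 rows; each row shifts and turns the commanded pose from where the row before left it; what a row does not reach is not made up. A row lasts 1/12 s, in which the tool goes at most 41.7 mm and 7.16 degrees, less where a joint would pass 70% of its speed; a pose out of reach is approached as far as the arm can. A call is refused whole if a number of a shift passes 0.0417 or a number of a turn 7.16, either way. A call with a gripper value outside its range is refused whole. The fingers move at their own pace and stop on an object; the grip force is fixed at half the most. Time passes only in rows, so rows that do not move let the fingers close. It gives the time, the measured TCP pose, the force and the opening at its end, in the units of the state.
- arm.sense(): the state, without advancing time (a new reading comes with each control period).
- arm.get_image(name): name is "side" or "top"; returns a dict with "img" (400x640x3 uint8, red, green, blue), "K" (3x3 intrinsics, pixels), "k1" (the pictures are not rectified: a ray, as slopes to the right and down, at radius r is drawn at 1 + k1 r^2 times it, then the intrinsics apply), "R" (3x3) and "t" (3): a world point X has camera coordinates R X + t. Camera axes: x right, y down, z forward; pixel columns grow to the right and rows downward; lengths in m; the calibration is good to about 2 mm. A picture is of the moment at which its call begins. There is no depth.
- arm.job_done(): hands the job in, once; it reports no verdict.
The state is a dict: "t": time; "joints": joint angles; "joint_vel": joint speeds; "tau": joint torques, N m; "eef_pos": TCP position; "eef_rot": TCP orientation; "ft_force": force on the tool from outside, world axes, zero at the start; "wrist_torque": the same for the moment, N m; "width": opening from 0.0 (shut) to 1.0 (fully open).
Only numpy, scipy, OpenCV 4.12 (cv2) and the standard library are available. Lean on these libraries where they do the work, as an engineer would, in place of code of your own. Each camera call takes 0.05 s, during which the arm holds its last target.

## Working session

There is one attempt and no reset: what is moved stays moved. The work goes in short steps, Python scripts to look and compute and a tool call to move; the robot and the scene stay as the last step left them, time stands still between calls to the robot, and variables do not carry over. Pictures are saved under pics/ and viewed, and the job is handed in when it is done.

Besides the shell and the picture viewer there is one more tool, called after "Emit:" as a command line: name --argument value ..., lists and objects as JSON in quotes. play_rows: Moves the arm, as the interface text tells. Its arguments: {"type":"object","properties":{"moves":{"type":"array"}},"required":["moves"]}

```bash
mkdir -p pics; cat > h.py <<'E'
import numpy as np, cv2
from rig import arm
def save(n,img): cv2.imwrite('pics/'+n,img[:,:,::-1])
E
python3 - <<'E'
from h import *
for n in ['top','side']:
    d=arm.get_image(n); save(n+'0.png',d['img']); np.savez(n+'0.npz',**d)
    print(n,d['K'],d['k1'],d['R'],d['t'])
print(arm.sense())
E
```

```text
top [[495.09241254   0.         318.27670203]
 [  0.         495.09241254 204.88805905]
 [  0.           0.           1.        ]] 0.015109059128400866 [[ 0.0294744  -0.99954179  0.00689006]
 [-0.85395363 -0.0287627  -0.51955356]
 [ 0.51951367  0.00942973 -0.8544101 ]] [0.11038414 0.42893471 1.04390932]
side [[415.00499055   0.         323.51793222]
 [  0.         415.00499055 203.63981599]
 [  0.           0.           1.        ]] -0.0576762538661281 [[-0.91151694 -0.41090462 -0.01715409]
 [-0.2638788   0.61634131 -0.74195105]
 [ 0.31544389 -0.67177435 -0.67023456]] [0.47447627 0.09452703 0.82970947]
{'t': 0.1, 'joints': array([ 1.19638757e+00,  3.00422405e-01,  1.52149668e+00, -1.83157025e-05,
        1.32069143e+00, -6.65927141e-02]), 'joint_vel': array([ 8.01681904e-05, -6.13031703e-04, -3.12667561e-03,  9.88703767e-05,
       -9.01972521e-04, -1.19576255e-04]), 'tau': array([ 3.44643859e-04, -5.44376278e+01, -3.62371302e+01, -1.65696829e-04,
        2.96226041e-03,  5.23214521e-05]), 'eef_pos': array([0.1665558 , 0.52392899, 0.19578375]), 'eef_rot': array([-1.61996087,  1.56977831, -1.92777237]), 'ft_force': array([-0.18337565, -0.2201057 ,  0.80525851]), 'wrist_torque': array([ 0.00901576, -0.00272506,  0.02812944]), 'width': 0.9984060582631725}
```

View pics/top0.png

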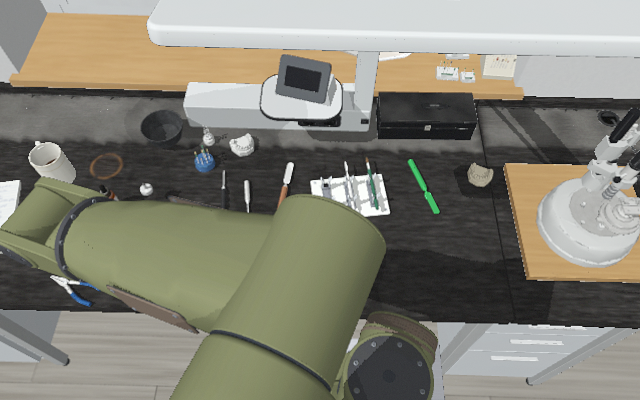

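View pics/side0.png

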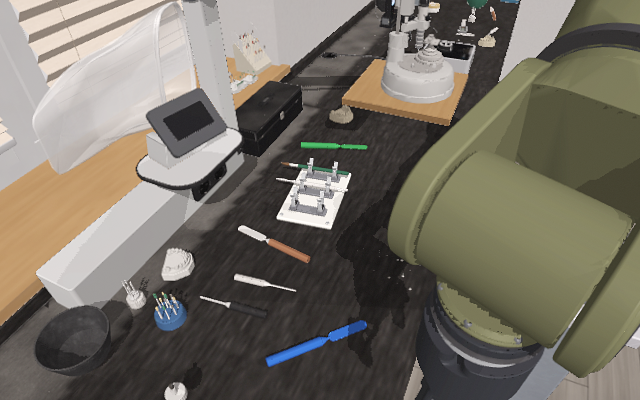

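```bash
python3 - <<'E'
from h import *
s=np.load('side0.npz')['img']; t=np.load('top0.npz')['img']
a=cv2.resize(s[130:300,220:380],None,fx=3.5,fy=3.5,interpolation=cv2.INTER_CUBIC)
save('c1.png',a)
a=cv2.resize(t[130:230,200:400],None,fx=4,fy=4,interpolation=cv2.INTER_CUBIC)
save('c2.png',a)
E
```

```text
(no output)
```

View pics/c1.png

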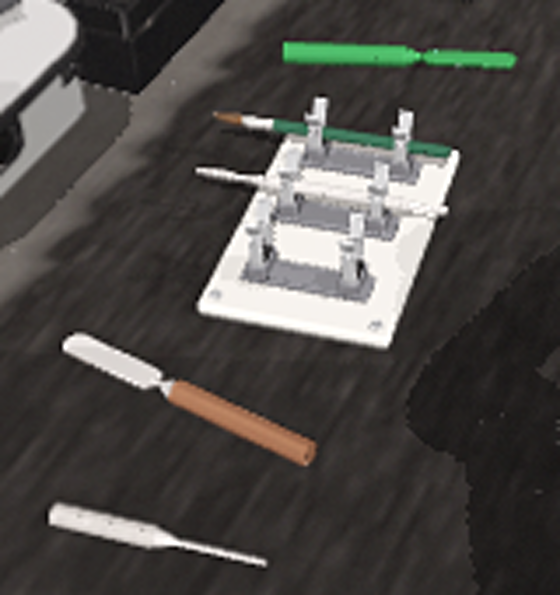

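View pics/c2.png

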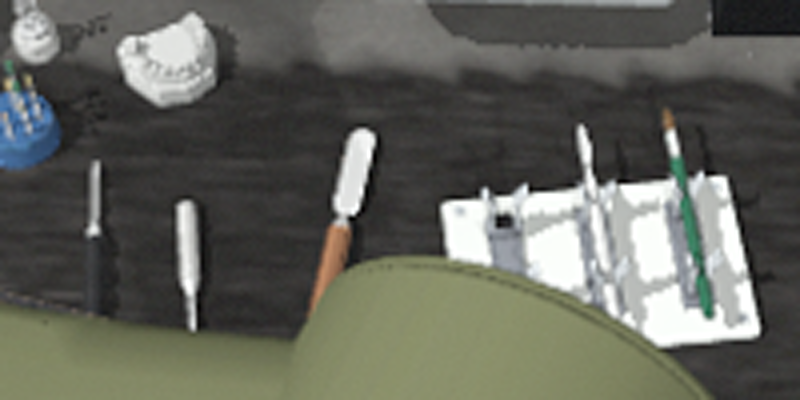

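```bash
cat >> h.py <<'E'
def ray(d,u,v):
    K=d['K'];k=float(d['k1'])
    D=np.array([k,0,0,0,0.])
    p=cv2.undistortPoints(np.array([[[u,v]]],float),K,D)[0,0]
    R=d['R'];o=-R.T@d['t'];return o,R.T@np.array([p[0],p[1],1])
def onz(d,u,v,z):
    o,r=ray(d,u,v);return o+r*(z-o[2])/r[2]
def tri(d1,p1,d2,p2):
    o1,r1=ray(d1,*p1);o2,r2=ray(d2,*p2)
    s=np.linalg.lstsq(np.c_[r1,-r2],o2-o1,rcond=None)[0]
    a=o1+s[0]*r1;b=o2+s[1]*r2
    return (a+b)/2,np.linalg.norm(a-b)
def proj(d,X):
    X=np.asarray(X,float).reshape(1,3)
    return cv2.projectPoints(X,cv2.Rodrigues(d['R'])[0],d['t'],d['K'],np.array([float(d['k1']),0,0,0,0]))[0].ravel()
def brown(img,roi):
    h=cv2.cvtColor(img,cv2.COLOR_RGB2HSV);m=((h[...,0]<=14)&(h[...,1]>90)&(h[...,2]>70)).astype(np.uint8)
    z=np.zeros_like(m);x0,y0,x1,y1=roi;z[y0:y1,x0:x1]=m[y0:y1,x0:x1]
    c=cv2.findContours(z,cv2.RETR_EXTERNAL,cv2.CHAIN_APPROX_NONE)[0];return max(c,key=cv2.contourArea)
E
python3 - <<'E'
from h import *
s=dict(np.load('side0.npz'));t=dict(np.load('top0.npz'))
c=brown(s['img'],(220,220,330,280));r=cv2.minAreaRect(c);print(cv2.contourArea(c),r)
b=cv2.boxPoints(r);o=np.argsort(b[:,0]);e1=b[o[:2]].mean(0);e2=b[o[2:]].mean(0)
for e in(e1,e2):print(e,onz(s,*e,0.007),onz(s,*e,0.009))
P,Q=onz(s,*e1,.008),onz(s,*e2,.008);print((P+Q)/2,np.linalg.norm(P-Q),np.degrees(np.arctan2(*(Q-P)[1::-1])))
# blade-handle junction top view check
print('proj junction in top',proj(t,P), proj(t,(P+Q)/2))
# rack plate corners (crop c1 /3.5)
for p in[(200,310),(388,345),(458,155)]:
    print('plate',onz(s,220+p[0]/3.5,130+p[1]/3.5,.008))
print('finger', proj(s,[.1666,.524,.196]))
# other tools
for p in [(52,520),(265,562)]: print('spanner',onz(s,220+p[0]/3.5,130+p[1]/3.5,.006))
for p in [(201,298),(268,314)]: print('driver',onz(s,*p,.006))
E
```

```text
297.0 ((289.0566711425781, 250.37962341308594), (45.13448715209961, 7.770796298980713), 25.20112419128418)
[268.63742 240.77055] [0.54808893 0.21390059 0.007     ] [0.54696559 0.21543135 0.009     ]
[309.47592 259.9887 ] [0.4484894  0.22665093 0.007     ] [0.44768357 0.22814105 0.009     ]
[0.49780687 0.22103098 0.008     ] 0.10025228783445514 172.70489849108495
proj junction in top [285.35972199 186.57261317] [281.71982449 202.33827392]
plate [0.56329901 0.15008278 0.008     ]
plate [0.44399593 0.1317478  0.008     ]
plate [ 0.47307675 -0.05741321  0.008     ]
finger [429.19615848 435.5568028 ]
spanner [0.55903047 0.32402441 0.006     ]
spanner [0.44041605 0.30202286 0.006     ]
driver [0.59164309 0.38698367 0.006     ]
driver [0.46227682 0.36637256 0.006     ]
```

Emit:
play_rows --moves '[-1,-0.04,0.003,0,0,-1,-0.04,0.003,0,0,-1,-0.04,0.003,0,0,-1,-0.04,0.003,0,0,-1,-0.04,0.003,0,0,-1,-0.04,0.003,0,0]'

```text
t: 0.6
eef_pos: [-0.0753, 0.5418, 0.1961]
eef_rot: [-1.179, 1.57, -1.487]
ft_force: [0.4, 1.4, 0.5]
width: 1.0
```

```bash
python3 - <<'E'
from h import *
for n in ['top','side']:
    d=arm.get_image(n); save(n+'1.png',d['img']); np.savez(n+'1.npz',**d)
    if n=='top': save('c3.png',cv2.resize(d['img'][140:230,250:410],None,fx=5,fy=5,interpolation=cv2.INTER_CUBIC))
    else: save('c4.png',cv2.resize(d['img'][140:270,230:360],None,fx=4.6,fy=4.6,interpolation=cv2.INTER_CUBIC))
from scipy.spatial.transform import Rotation as Ro
s=arm.sense();print(s['t'],s['eef_pos'],s['joints'],'\n',Ro.from_euler('xyz',s['eef_rot']).as_matrix())
E
```

```text
0.7 [-0.07810844  0.54180897  0.19591446] [1.64667756e+00 2.94756841e-01 1.52851849e+00 7.74946713e-04
 1.31888027e+00 3.78403075e-01] 
 [[-7.05656231e-04  2.98112780e-01  9.54530394e-01]
 [-6.18150931e-04  9.54530319e-01 -2.98113214e-01]
 [-9.99999560e-01 -8.00409298e-04 -4.89291575e-04]]
```

View pics/c3.png

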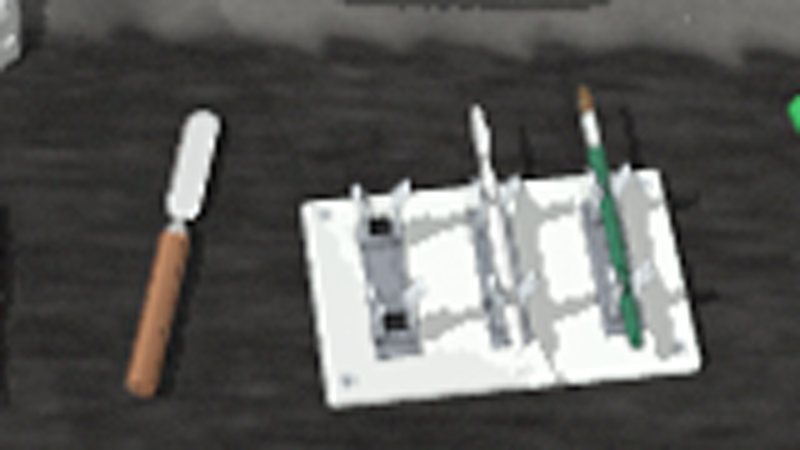

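View pics/c4.png

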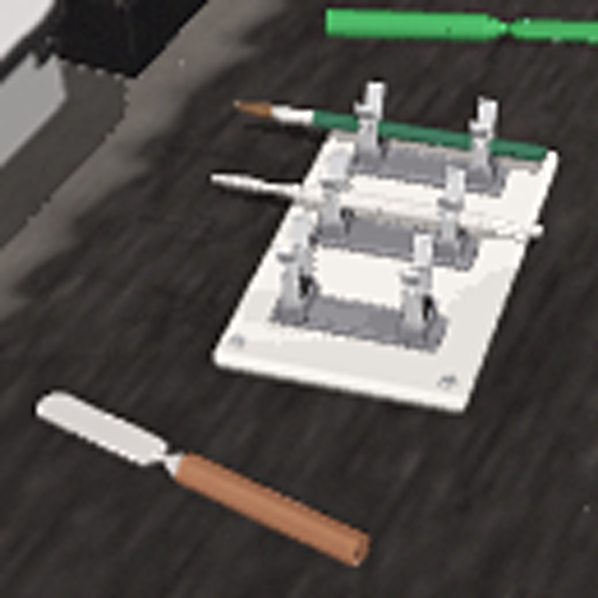

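```bash
python3 - <<'E'
from h import *
t=dict(np.load('top1.npz'));s=dict(np.load('side1.npz'))
print('cams',-t['R'].T@t['t'],-s['R'].T@s['t'])
T=lambda p:(250+p[0]/5-.4,140+p[1]/5-.4)
S=lambda p:(230+p[0]/4.6-.4,140+p[1]/4.6-.4)
# spatula
ct=brown(t['img'],(272,180,292,225));cs=brown(s['img'],(220,220,330,280))
ends={}
for n,c in(('t',ct),('s',cs)):
    b=cv2.boxPoints(cv2.minAreaRect(c));d=t if n=='t' else s
    k=b[:,1] ;o=np.argsort(k);e1=b[o[:2]].mean(0);e2=b[o[2:]].mean(0);ends[n]=(e1,e2)
    P,Q=onz(d,*e1,.008),onz(d,*e2,.008);print(n,P,Q,(P+Q)/2,np.linalg.norm(P-Q),np.degrees(np.arctan2(*(P-Q)[1::-1])))
for i in(0,1):print('tri',tri(t,ends['t'][i],s,ends['s'][i]))
for n,a,b in[('plate nearleft',(330,403),(463,410)),('plate farleft',(303,205),(217,360)),('plate nearright',(702,368),(557,155)),
  ('strip NL',(377,358),(440,345)),('strip FL',(361,222),(272,318))]:
    print(n,*tri(t,T(a),s,S(b)))
for n,a in[('FL',(357,186)),('FR',(405,182)),('NR',(418,283)),('NL',(372,288))]: print('prong',n,onz(t,*T(a),.060))
I=t['img'][170:220,305:345];save('c5.png',cv2.resize(I,None,fx=12,fy=12,interpolation=cv2.INTER_CUBIC))
I=s['img'][180:225,280:335];save('c6.png',cv2.resize(I,None,fx=12,fy=12,interpolation=cv2.INTER_CUBIC))
E
```

```text
cams [-0.17928832  0.1128271   1.11402067] [0.19571005 0.69408112 0.6343736 ]
t [0.54739884 0.21680773 0.008     ] [0.44785609 0.22945578 0.008     ] [0.49762746 0.22313175 0.008     ] 0.10034307631583461 -7.241288762423921
s [0.54752726 0.21466597 0.008     ] [0.44898102 0.22728052 0.008     ] [0.49825414 0.22097324 0.008     ] 0.09935032565621907 -7.294556121497977
tri (array([0.54600791, 0.21657619, 0.01039449]), np.float64(0.0003060711902482041))
tri (array([0.44744348, 0.22916146, 0.01006045]), np.float64(0.001333331931407115))
plate nearleft [0.44667524 0.13072514 0.00650653] 0.0020887782505631955
plate farleft [0.56592876 0.14908298 0.00976122] 0.0031957635968778353
plate nearright [ 0.47494975 -0.06155392  0.00731767] 0.0004619970648309789
strip NL [0.46807037 0.10713395 0.01845239] 0.0006792166737570667
strip FL [0.55267934 0.1176153  0.01483535] 0.003113985394205746
prong FL [0.54663309 0.11993611 0.06      ]
prong FR [0.54998557 0.09521148 0.06      ]
prong NR [0.48846593 0.08764089 0.06      ]
prong NL [0.48470677 0.11073675 0.06      ]
```

View pics/c5.png

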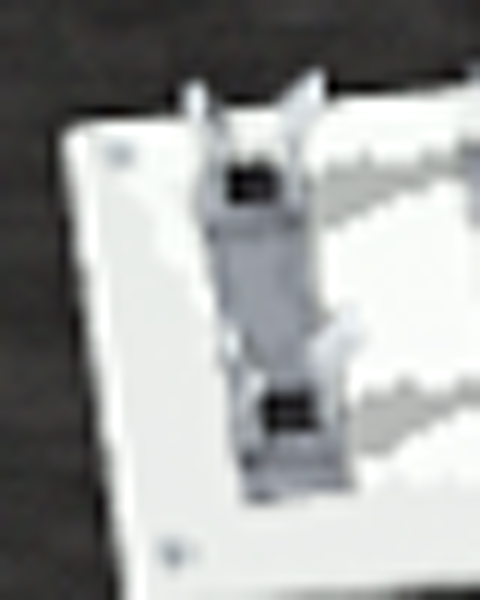

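View pics/c6.png

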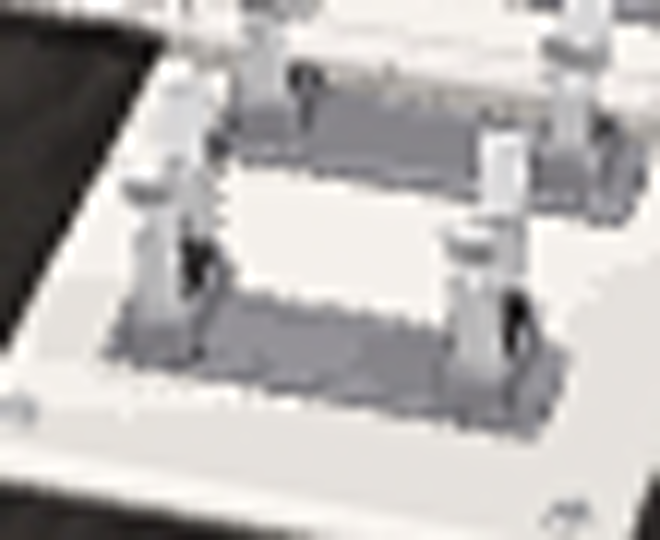

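```bash
python3 - <<'E'
from h import *
t=dict(np.load('top1.npz'));s=dict(np.load('side1.npz'))
T=lambda p:(305+p[0]/12-.5,170+p[1]/12-.5)
S=lambda p:(280+p[0]/12-.5,180+p[1]/12-.5)
A={'FL':((195,90),(148,188)),'FR':((318,80),(192,85)),'NR':((350,320),(507,140)),'NL':((226,340),(470,243))}
M=[]
for k,(a,b) in A.items():
    x,y=onz(t,*T(a),.06),onz(s,*S(b),.06);tr=tri(t,T(a),s,S(b));print(k,x,y,tr);M.append((x,y,tr[0]))
M=np.array(M)
for i in range(3):
    far=M[:2,i].mean(0);near=M[2:,i].mean(0);print((far+near)/2,np.degrees(np.arctan2(*(far-near)[1::-1])),np.linalg.norm(far-near))
E
```

```text
FL [0.54598579 0.12056414 0.06      ] [0.5387425  0.12040219 0.06      ] (array([0.54084017, 0.12075575, 0.0622527 ]), np.float64(0.0059404638453209235))
FR [0.54949853 0.0941699  0.06      ] [0.5445717  0.09201075 0.06      ] (array([0.5447201 , 0.09438165, 0.06349317]), np.float64(0.003896204050429026))
NR [0.48860504 0.08646698 0.06      ] [0.48584759 0.0836343  0.06      ] (array([0.48520051, 0.08667281, 0.06349693]), np.float64(0.002019031039756156))
NL [0.48276957 0.11236763 0.06      ] [0.48032665 0.11133266 0.06      ] (array([0.48053361, 0.11247547, 0.06174514]), np.float64(0.0019421686563053874))
[0.51671473 0.10339216 0.06      ] 7.30028075441942 0.06256199624310395
[0.51237211 0.10184497 0.06      ] 8.470956211072615 0.059215983663123965
[0.5128236  0.10357142 0.06274699] 7.6004213708457495 0.06044463117421687
```

The things that could be mistaken for the spatula, in side-view pixels: the brown spatula (289,250), the blue one (317,343) and the green one (333,146). The metal spanner (265,283) and the black-handled driver (234,306) lie nearby. I choose the brown one. The crops confirm a wooden handle with a thin blade. In both views its centre is about (0.4975, 0.222), its axis -7.3°, and its length about 99 mm against the 95 mm given. The empty holder is the leftmost in the top view, at about (0.514, 0.103), axis about 8°.

Emit:
play_rows --moves '[-0.2,0.0288,-0.016,0,0.5,-0.2,0.0288,-0.016,0,0.5,-0.2,0.0288,-0.016,0,0.5,-0.2,0.0288,-0.016,0,0.5,-0.2,0.0288,-0.016,0,0.5,-0.2,0.0288,-0.016,0,0.5,-0.2,0.0288,-0.016,0,0.5,-0.2,0.0288,-0.016,0,0.5,-0.2,0.0288,-0.016,0,0.5,-0.2,0.0288,-0.016,0,0.5,-0.2,0.0288,-0.016,0,0.5,-0.2,0.0288,-0.016,0,0.5,-0.2,0.0288,-0.016,0,0.5,-0.2,0.0288,-0.016,0,0.5,-0.2,0.0288,-0.016,0,0.5,-0.2,0.0288,-0.016,0,0.5,-0.2,0.0288,-0.016,0,0.5,-0.2,0.0288,-0.016,0,0.5,-0.2,0.0288,-0.016,0,0.5,-0.2,0.0288,-0.016,0,0.5]'

```text
t: 2.37
eef_pos: [0.504, 0.2206, 0.196]
eef_rot: [-2.504, 1.57, -2.637]
ft_force: [-0.1, 0.9, -0.1]
width: 0.596
```

Emit:
play_rows --moves '[-0.2,0,0,-0.025,0,-0.2,0,0,-0.025,0,-0.2,0,0,-0.025,0,-0.2,0,0,-0.025,0,-0.2,0,0,0,0]'

```text
t: 2.78
eef_pos: [0.5004, 0.2208, 0.0915]
eef_rot: [-2.649, 1.563, -2.783]
ft_force: [0.1, 0.0, -1.5]
width: 0.602
```

```bash
python3 - <<'E'
from h import *
for n in ['top','side']:
    d=arm.get_image(n); np.savez(n+'2.npz',**d); save(n+'2.png',d['img'])
from scipy.spatial.transform import Rotation as Ro
s=arm.sense();m=Ro.from_euler('xyz',s['eef_rot']).as_matrix();print(s['t'],s['eef_pos'],s['width'],np.degrees(np.arctan2(m[1,1],m[0,1])),m[:,0])
E
```

```text
2.8833 [0.50258593 0.22185687 0.0964475 ] 0.6001485861453074 82.35284227060767 [-1.12730074e-03 -4.56386258e-04 -9.99999260e-01]
```

View pics/side2.png

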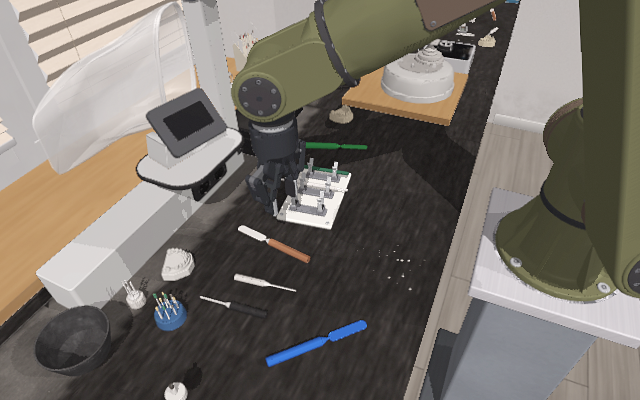

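```bash
python3 - <<'E'
from h import *
d=dict(np.load('side2.npz'));print(proj(d,[.5026,.2219,.0964]),proj(d,[.5026,.2219,.107]))
save('c7.png',cv2.resize(d['img'][140:270,220:360],None,fx=4.5,fy=4.5,interpolation=cv2.INTER_CUBIC))
E
```

```text
[282.56410476 218.17373084] [282.08585022 214.05840345]
```

View pics/c7.png

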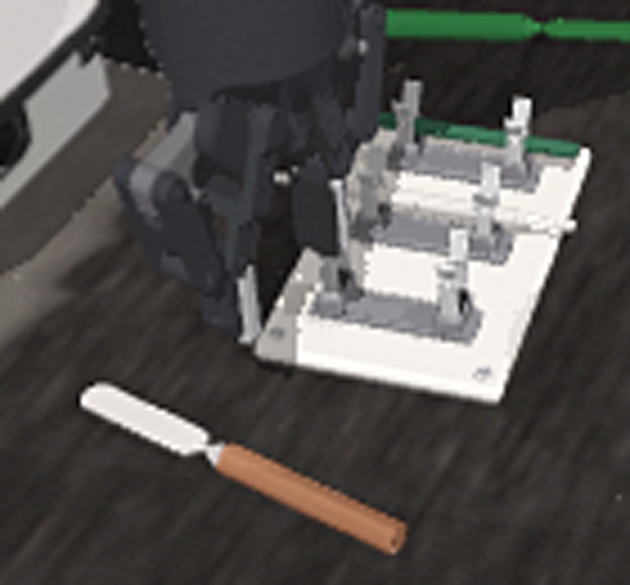

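Emit:
play_rows --moves '[-0.2,-0.002,0,-0.02,0.1,-0.2,-0.002,0,-0.02,0.1,-0.2,-0.001,0,-0.02,0.1,-0.2,0,0,-0.015,0,-0.2,0,0,-0.01,0,-0.2,0,0,-0.005,0,-0.2,0,0,0,0,-0.2,0,0,0,0]'

```text
t: 3.55
eef_pos: [0.4983, 0.2224, 0.0074]
eef_rot: [0.471, 1.569, 0.343]
ft_force: [-0.6, -0.3, 0.3]
width: 0.599
```

```bash
python3 - <<'E'
from h import *
d=arm.get_image('side'); np.savez('side3.npz',**d)
save('c8.png',cv2.resize(d['img'][170:290,220:360],None,fx=5,fy=5,interpolation=cv2.INTER_CUBIC))
s=arm.sense();print(s['t'],s['eef_pos'],s['ft_force'])
E
```

```text
3.6 [0.49837257 0.22237712 0.0075559 ] [ 0.1487448  -0.0565487   0.46498783]
```

View pics/c8.png

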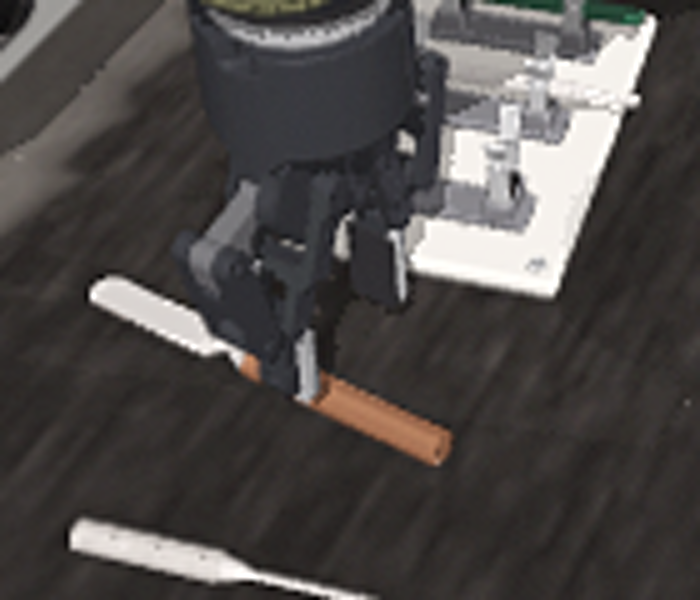

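Emit:
play_rows --moves '[-0.2,-0.001,0,-0.0055,0,-0.2,0,0,0,0,1,0,0,0,0,1,0,0,0,0,1,0,0,0,0,1,0,0,0,0,1,0,0,0,0,1,0,0,0,0,1,0,0,0,0]'

```text
t: 4.35
eef_pos: [0.4966, 0.2222, 0.0008]
eef_rot: [0.5, 1.571, 0.372]
ft_force: [-0.5, -0.5, 0.9]
width: 0.004
```

Emit:
play_rows --moves '[1,0,0,0.01,0,1,0,0,0.02,0,1,0,0,0.025,0,1,0,0,0.03,0,1,0,0,0.02,0,1,0,0,0,0]'

```text
t: 4.85
eef_pos: [0.4985, 0.2229, 0.111]
eef_rot: [0.479, 1.563, 0.351]
ft_force: [0.1, -0.1, 0.1]
width: -0.0
```

```bash
python3 - <<'E'
from h import *
for n in ['side','top']:
    d=arm.get_image(n); np.savez(n+'4.npz',**d);save(n+'4.png',d['img'])
    if n=='side':save('c9.png',cv2.resize(d['img'][130:270,220:380],None,fx=4.2,fy=4.2,interpolation=cv2.INTER_CUBIC))
s=arm.sense();print(s['t'],s['eef_pos'],s['ft_force'],s['width'])
E
```

```text
4.95 [0.49687762 0.22223774 0.10683857] [-0.41953558 -0.18869021 -0.2440274 ] -1.3741902962999742e-05
```

View pics/c9.png

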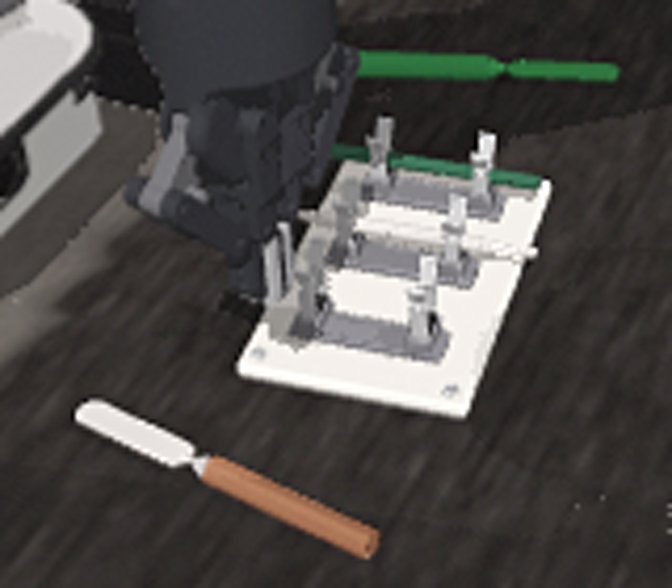

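View pics/top4.png

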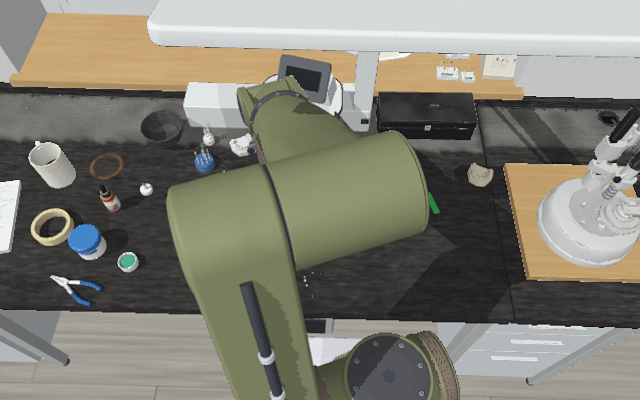

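```bash
python3 - <<'E'
from h import *
from scipy.spatial.transform import Rotation as Ro
d=dict(np.load('side4.npz'));s=arm.sense()
print('tcp',proj(d,s['eef_pos']))
m=Ro.from_euler('xyz',s['eef_rot']).as_matrix();print(m)
print('grip',proj(d,s['eef_pos']-.019*m[:,0]))
d3=dict(np.load('side3.npz'))
for X in([.4984,.2224,.0076],[.498,.2475,.013],[.498,.197,.013],[.498,.2475,.02]): print(X,proj(d3,X))
c=brown(d['img'],(220,220,330,280));b=cv2.minAreaRect(c);print(b,onz(d,*b[0],.008))
I=d['img'][160:260,250:330];save('c10.png',cv2.resize(I,None,fx=6,fy=6,interpolation=cv2.INTER_CUBIC))
print(arm.grip_point_offset)
E
```

```text
tcp [284.73148213 215.0810636 ]
[[ 1.68154937e-03  1.27666089e-01  9.91815780e-01]
 [ 6.02997880e-04  9.91816873e-01 -1.27667252e-01]
 [-9.99998404e-01  8.12741601e-04  1.59080666e-03]]
grip [283.91362533 207.50836864]
[0.4984, 0.2224, 0.0076] [287.99344868 250.67026753]
[0.498, 0.2475, 0.013] [281.98087243 257.74983021]
[0.498, 0.197, 0.013] [293.78912971 240.36015362]
[0.498, 0.2475, 0.02] [281.67463474 255.40199102]
((289.0566711425781, 250.37962341308594), (45.13448715209961, 7.770796298980713), 25.20112419128418) [0.4966059 0.2211609 0.008    ]
0.0187
```

View pics/c10.png

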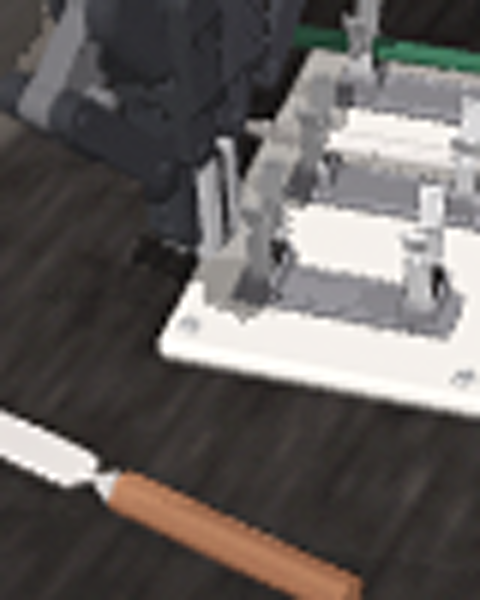

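```bash
python3 - <<'E'
from h import *
d=dict(np.load('side2.npz'))
A=np.array([.50259,.22186,.09645]);B=np.array([.49837,.22238,.00756])
for n,p,q in(('+y',(274.4,215.5),(280,249.6)),('-y',(292.2,196),(298.4,231.6))):
    o,r1=ray(d,*p);_,r2=ray(d,*q)
    # X_A=o+s r1 ; X_B=o+u r2 ; X_A-X_B=A-B
    s,_,_,_=np.linalg.lstsq(np.c_[r1,-r2],A-B,rcond=None)
    XA=o+s[0]*r1;XB=o+s[1]*r2;print(n,XA-A,XB-B,np.linalg.norm(XA-XB-(A-B)))
    for z in(0,.01,.02,.03,.04):print(z,(onz(d,*q,z)-B).round(4))
a=np.load('side2.npz')['img'][180:230,260:320];b=np.load('side3.npz')['img'][210:260,260:320]
save('c11.png',cv2.resize(np.hstack([a,b]),None,fx=6,fy=6,interpolation=cv2.INTER_CUBIC))
E
```

```text
+y [0.00230592 0.02207454 0.02536041] [0.00331687 0.02279892 0.02533406] 0.0012439597074765493
0 [ 0.0201 -0.0018 -0.0076]
0.01 [0.015  0.0057 0.0024]
0.02 [0.0099 0.0132 0.0124]
0.03 [0.0048 0.0206 0.0224]
0.04 [-0.0003  0.0281  0.0324]
-y [-0.02091151 -0.00702536  0.05634663] [-0.02285329 -0.00833114  0.05649301] 0.002344570361830907
0 [ 0.0086 -0.0622 -0.0076]
0.01 [ 0.0037 -0.0538  0.0024]
0.02 [-0.0012 -0.0454  0.0124]
0.03 [-0.0061 -0.037   0.0224]
0.04 [-0.0111 -0.0286  0.0324]
```

View pics/c11.png

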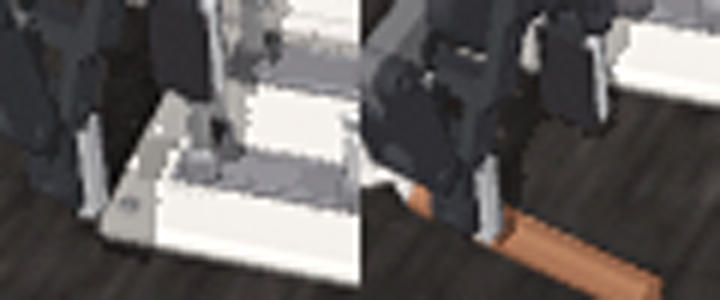

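The fingers shut empty with no force, and the spatula has not moved (its pixel in the side view is unchanged). The side view shows the real fingertips about 25–30 mm above the reported TCP, so I'll go back down, deeper, in steps with force checks and pictures.

Emit:
play_rows --moves '[-0.2,0,0,-0.025,0,-0.2,0,0,-0.025,0,-0.2,0,0,-0.025,0,-0.2,0,0,-0.015,0,-0.2,0,0,-0.008,0,-0.2,0,0,0,0,-0.2,0,0,0,0,-0.2,0,0,-0.005,0,-0.2,0,0,0,0]'

```text
t: 5.7
eef_pos: [0.4968, 0.2222, 0.003]
eef_rot: [0.443, 1.57, 0.315]
ft_force: [-0.5, -0.2, -0.3]
width: 0.599
```

```bash
cat > look.py <<'E'
from h import *
import sys
k=sys.argv[1];x0,y0,x1,y1=map(int,sys.argv[2:6])
d=arm.get_image('side'); np.savez('side_%s.npz'%k,**d)
f=min(800/(x1-x0),600/(y1-y0),8)
save('z%s.png'%k,cv2.resize(d['img'][y0:y1,x0:x1],None,fx=f,fy=f,interpolation=cv2.INTER_CUBIC))
from scipy.spatial.transform import Rotation as Ro
s=arm.sense();m=Ro.from_euler('xyz',s['eef_rot']).as_matrix();print('f',f,s['t'],s['eef_pos'].round(4),s['ft_force'].round(2),round(s['width'],3),'jaw',np.degrees(np.arctan2(m[1,1],m[0,1])).round(2), m[:,0].round(3),s['joints'].round(3))
E
python3 look.py a 240 190 330 270
```

```text
f 7.5 5.75 [0.4968 0.2222 0.0031] [-0.01 -0.55  0.95] 0.6 jaw 82.66 [ 0.001  0.    -1.   ] [ 0.353  0.526  1.7    0.     0.915 -1.089]
```

View pics/za.png

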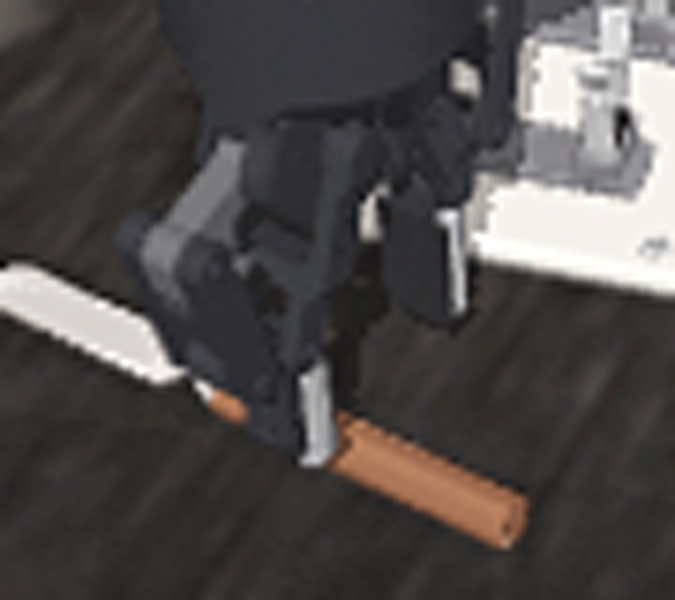

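Emit:
play_rows --moves '[-0.2,0,0,-0.005,0,-0.2,0,0,-0.004,0,-0.2,0,0,-0.003,0,-0.2,0,0,0,0]'

```text
t: 6.08
eef_pos: [0.4962, 0.222, -0.01]
eef_rot: [-2.657, 1.57, -2.785]
ft_force: [-0.5, -0.2, 0.3]
width: 0.594
```

```bash
python3 look.py b 240 190 330 270
```

```text
f 7.5 6.1333 [ 0.4964  0.2221 -0.0096] [0.51 0.15 0.14] 0.598 jaw 82.66 [-0.001 -0.    -1.   ] [ 0.353  0.547  1.704  0.     0.891 -1.089]
```

View pics/zb.png

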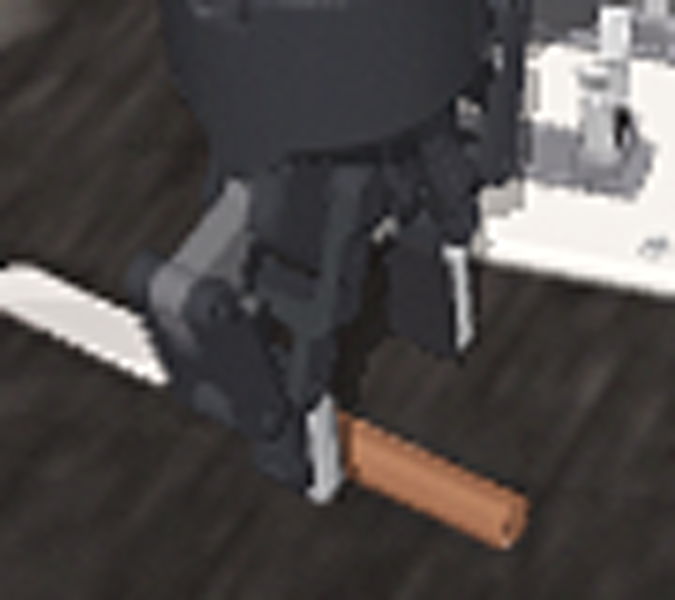

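Emit:
play_rows --moves '[-0.2,0.001,0,-0.003,0,-0.2,0,0,-0.003,0,-0.2,0,0,-0.002,0,-0.2,0,0,0,0,0.3,0,0,0,0,0.3,0,0,0,0,0.3,0,0,0,0]'

```text
t: 6.72
eef_pos: [0.4977, 0.2222, -0.0171]
eef_rot: [0.395, 1.571, 0.267]
ft_force: [-0.2, -0.4, 0.3]
width: 0.345
```

```bash
python3 look.py c 240 190 330 270
```

```text
f 7.5 6.7667 [ 0.4977  0.2222 -0.0171] [0.14 0.48 0.01] 0.35 jaw 82.66 [ 0.  0. -1.] [ 0.353  0.561  1.703 -0.     0.877 -1.09 ]
```

View pics/zc.png

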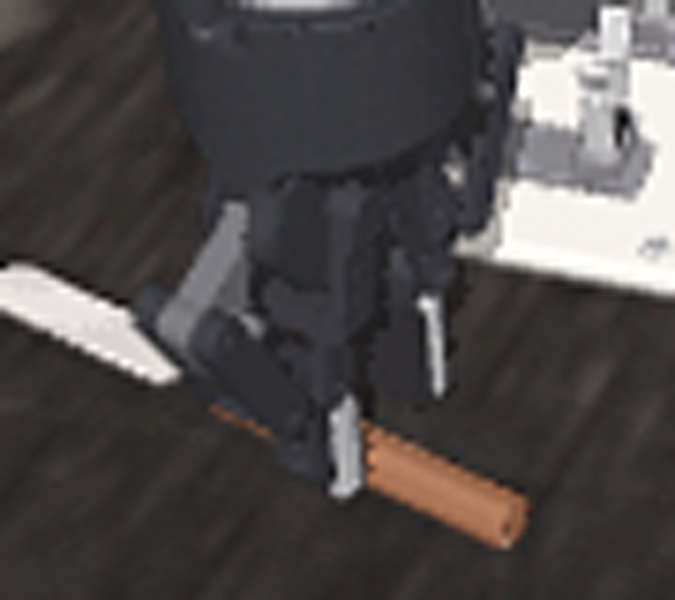

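```bash
python3 - <<'E'
from h import *
d=dict(np.load('side_c.npz'))
for X in([.487,.236,0],[.487,.236,.01],[.487,.236,.02],[.487,.206,0],[.487,.206,.01],[.487,.206,.02]):print(X,proj(d,X))
print('tips',240+345/7.5,190+495/7.5,'|',240+437/7.5,190+397/7.5)
E
```

```text
[0.487, 0.236, 0] [290.15258163 259.64967702]
[0.487, 0.236, 0.01] [289.78853921 256.35604102]
[0.487, 0.236, 0.02] [289.41865839 253.00685594]
[0.487, 0.206, 0] [296.98128999 249.26751672]
[0.487, 0.206, 0.01] [296.68178545 245.96636237]
[0.487, 0.206, 0.02] [296.37760222 242.6110723 ]
tips 286.0 256.0 | 298.26666666666665 242.93333333333334
```

Emit:
play_rows --moves '[0.3,0,0,-0.003,0,0.3,0,0,-0.003,0,0.3,0,0,-0.002,0,0.3,0,0,0,0,0.3,0,0,0,0]'

```text
t: 7.18
eef_pos: [0.4975, 0.2221, -0.0254]
eef_rot: [-2.692, 1.57, -2.82]
ft_force: [-0.5, 0.4, -0.4]
width: 0.349
```

```bash
python3 look.py d 240 190 330 270
```

```text
f 7.5 7.2333 [ 0.4976  0.2221 -0.0253] [ 0.81 -0.73  1.08] 0.352 jaw 82.66 [-0. -0. -1.] [ 0.353  0.576  1.705 -0.     0.861 -1.09 ]
```

View pics/zd.png

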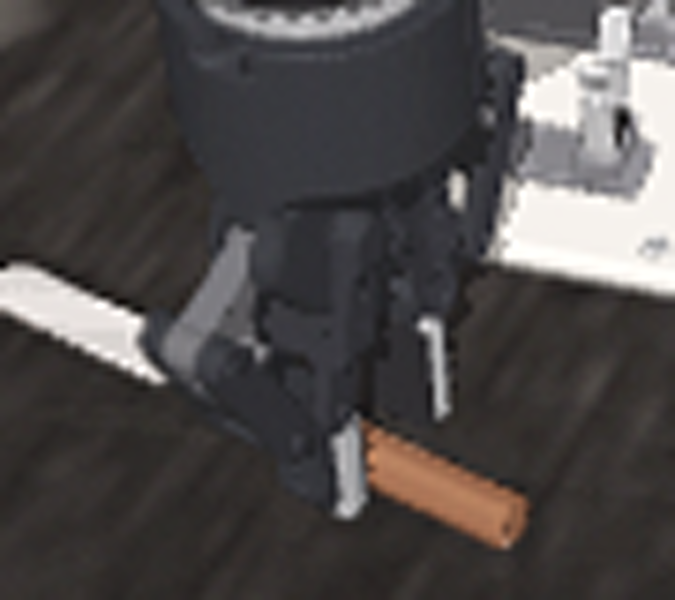

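Emit:
play_rows --moves '[1,0,0,0,0,1,0,0,0,0,1,0,0,0,0,1,0,0,0,0,1,0,0,0,0]'

```text
t: 7.65
eef_pos: [0.4978, 0.2222, -0.0249]
eef_rot: [0.457, 1.57, 0.329]
ft_force: [-0.5, -1.2, 5.0]
width: 0.137
```

```bash
python3 look.py e 240 190 330 270
```

```text
f 7.5 7.7 [ 0.4978  0.2222 -0.0249] [-2.2  -0.53  6.32] 0.14 jaw 82.66 [ 0.  0. -1.] [ 0.353  0.575  1.705 -0.     0.862 -1.09 ]
```

View pics/ze.png

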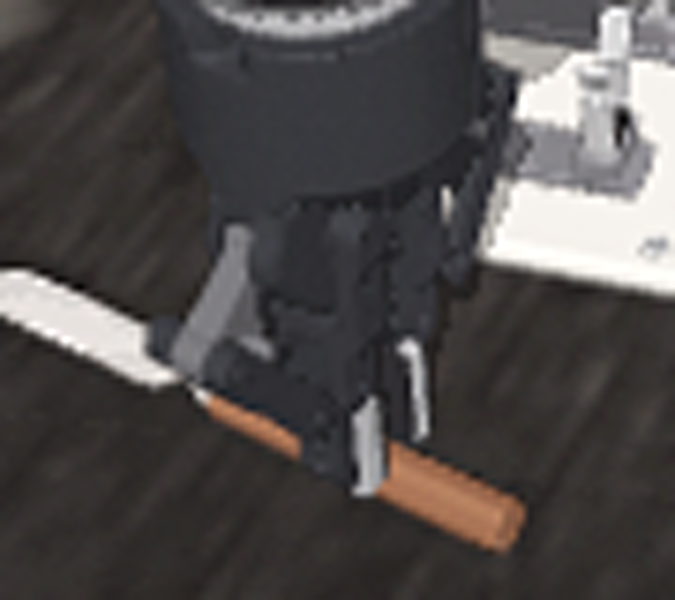

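Emit:
play_rows --moves '[1,0,0,0.005,0,1,0,0,0.01,0,1,0,0,0.015,0,1,0,0,0.02,0,1,0,0,0.025,0,1,0,0,0.025,0,1,0,0,0.02,0,1,0,0,0,0]'

```text
t: 8.37
eef_pos: [0.4994, 0.2228, 0.0997]
eef_rot: [0.477, 1.564, 0.349]
ft_force: [0.3, 0.2, 1.1]
width: 0.138
```

```bash
python3 look.py f 225 140 345 240
```

```text
f 6.0 8.4167 [0.4986 0.2225 0.0974] [ 0.52 -1.21 -0.42] 0.135 jaw 82.67 [ 0.004  0.001 -1.   ] [ 0.353  0.39   1.643 -0.     1.104 -1.09 ]
```

View pics/zf.png

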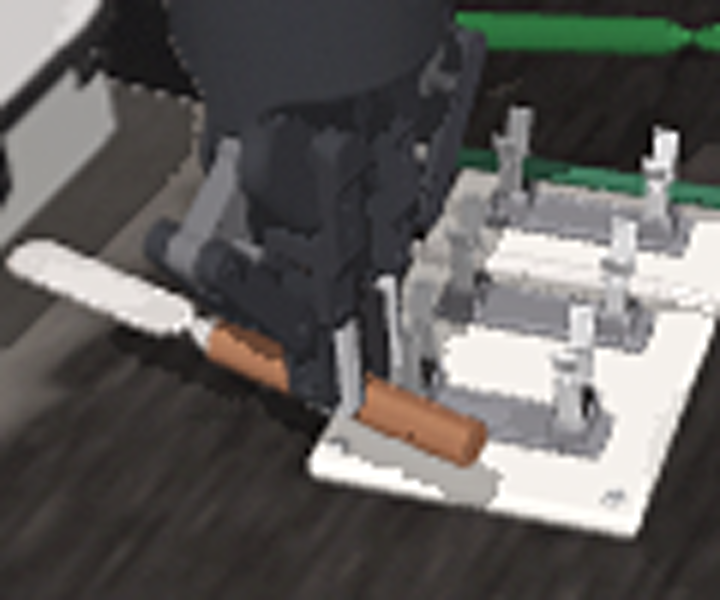

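Emit:
play_rows --moves '[1,0.003,-0.02,0,2.6,1,0.003,-0.02,0,2.6,1,0.003,-0.02,0,2.6,1,0.003,-0.02,0,2.6,1,0.003,-0.02,0,2.6,1,0.001,-0.019,0,2.5,1,0,0,0,0,1,0,0,0,0,1,0,0,0,0]'

```text
t: 9.17
eef_pos: [0.5133, 0.1036, 0.0944]
eef_rot: [2.946, 1.57, 3.087]
ft_force: [0.3, 0.0, -0.6]
width: 0.135
```

```bash
python3 look.py g 235 100 355 200; python3 - <<'E'
from h import *
d=arm.get_image('top');save('top5.png',d['img']);np.savez('top5.npz',**d)
E
```

```text
f 6.0 9.2167 [0.5133 0.1038 0.0945] [-0.38 -0.22 -0.62] 0.138 jaw 98.15 [-0.001  0.    -1.   ] [ 0.13   0.351  1.705  0.     1.085 -1.584]
```

View pics/zg.png

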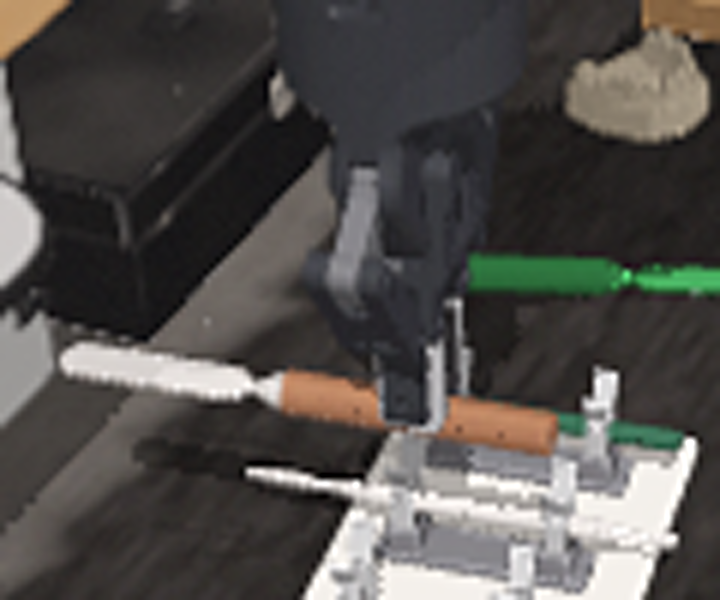

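View pics/top5.png

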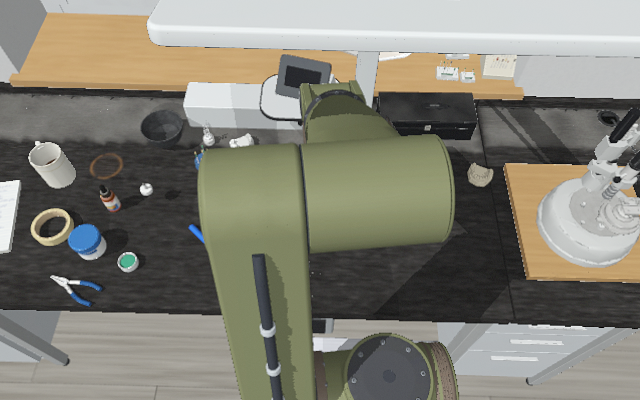

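```bash
cat > hand.py <<'E'
from h import *
import sys
d=dict(np.load('side_%s.npz'%sys.argv[1]));z=float(sys.argv[2]);roi=tuple(map(int,sys.argv[3:7]))
h=cv2.cvtColor(d['img'],cv2.COLOR_RGB2HSV);m=((h[...,0]<=14)&(h[...,1]>90)&(h[...,2]>70))
ys,xs=np.nonzero(m[roi[1]:roi[3],roi[0]:roi[2]]);p=np.c_[xs+roi[0],ys+roi[1]].astype(np.float32)
r=cv2.minAreaRect(p);b=cv2.boxPoints(r);o=np.argsort(b[:,0]);e1=b[o[:2]].mean(0);e2=b[o[2:]].mean(0)
print(len(p),r,e1,e2)
for zz in(z-.01,z,z+.01):
    P,Q=onz(d,*e1,zz),onz(d,*e2,zz);print(zz,(P+Q)/2,np.linalg.norm(P-Q),np.degrees(np.arctan2(*(P-Q)[1::-1])))
E
python3 hand.py g .1265 270 150 335 185; python3 hand.py f .129 250 180 310 222;python3 hand.py a .008 250 180 310 272
```

```text
257 ((304.3808288574219, 168.2388458251953), (45.85894012451172, 7.483924388885498), 9.162346839904785) [281.74393 164.58774] [327.01773 171.88995]
0.1165 [0.52103819 0.0914369  0.1165    ] 0.09810402406372576 8.283552065333113
0.1265 [0.5147562  0.10307379 0.1265    ] 0.09620966172616204 8.283552065333096
0.1365 [0.5084742  0.11471069 0.1365    ] 0.09431529938859809 8.2835520653331
266 ((282.1597595214844, 204.81655883789062), (48.461544036865234, 8.153847694396973), 22.619861602783203) [259.7929  195.49702] [304.5266 214.1361]
0.11900000000000001 [0.50877301 0.21049648 0.119     ] 0.10197566173955311 -7.0787895965383605
0.129 [0.50269853 0.21987967 0.129     ] 0.09999698720065062 -7.07878959653838
0.139 [0.49662404 0.22926285 0.139     ] 0.09801831266174824 -7.078789596538392
226 ((289.2252197265625, 250.4589385986328), (44.76191711425781, 7.770796298980713), 25.20112419128418) [268.97452 240.9292 ] [309.47592 259.98868]
-0.002 [ 0.50219227  0.21353436 -0.002     ] 0.10097059130063395 -7.2955062536722055
0.008 [0.4973762  0.22108569 0.008     ] 0.0993839354189798 -7.295506253672228
0.018000000000000002 [0.49256012 0.22863702 0.018     ] 0.09779727953732567 -7.295506253672186
```

Emit:
play_rows --moves '[1,0,0,-0.01,0,1,0,0,-0.015,0,1,0,0,-0.015,0,1,0,0,-0.011,0,1,0,0,0,0,1,0,0,0,0]'

```text
t: 9.77
eef_pos: [0.5133, 0.1033, 0.0433]
eef_rot: [3.14, 1.57, -3.0]
ft_force: [0.4, 0.1, -1.5]
width: 0.141
```

```bash
python3 look.py h 250 135 350 210; python3 hand.py h .075 270 150 335 205
```

```text
f 8.0 9.8167 [0.5138 0.1033 0.044 ] [-0.18 -0.52 -0.49] 0.142 jaw 98.18 [ 0.  0. -1.] [ 0.129  0.424  1.74  -0.     0.978 -1.585]
229 ((300.0384216308594, 184.1923065185547), (54.637962341308594, 21.910655975341797), 33.690067291259766) [277.30765 169.03847] [322.7692  199.34615]
0.065 [0.53927293 0.08496917 0.065     ] 0.14761502028298723 -21.41481263603436
0.075 [0.53323888 0.0956671  0.075     ] 0.1450224339623514 -21.414812636034405
0.08499999999999999 [0.52720483 0.10636503 0.085     ] 0.14242984764171562 -21.41481263603439
```

View pics/zh.png

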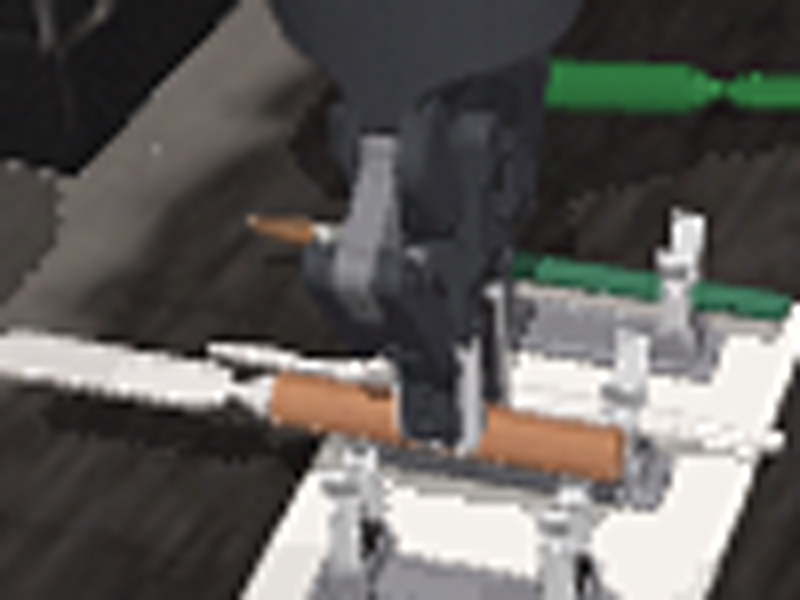

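```bash
python3 hand.py h .075 270 178 335 205; python3 - <<'E'
from h import *
d=dict(np.load('side_h.npz'))
save('c12.png',cv2.resize(d['img'][185:225,280:335],None,fx=12,fy=12,interpolation=cv2.INTER_CUBIC))
E
```

```text
210 ((305.5540466308594, 187.67568969726562), (44.058929443359375, 7.069156169891357), 9.462322235107422) [283.8243  184.05406] [327.28378 191.29732]
0.065 [0.52058488 0.09214113 0.065     ] 0.09756182784276127 8.729058512786377
0.075 [0.51487905 0.10271309 0.075     ] 0.09584833378371171 8.72905851278641
0.08499999999999999 [0.50917323 0.11328506 0.085     ] 0.09413483972466229 8.729058512786436
```

Emit:
play_rows --moves '[1,-0.001,0,-0.006,0,1,-0.001,0,-0.006,0,1,0,0,-0.005,0,1,0,0,-0.004,0,1,0,0,0,0]'

```text
t: 10.23
eef_pos: [0.5118, 0.1027, 0.0223]
eef_rot: [-1.217, 1.57, -1.075]
ft_force: [2.3, -4.4, -3.4]
width: 0.138
```

```bash
python3 look.py i 250 150 350 225; python3 hand.py i .054 270 182 335 215
```

```text
f 8.0 10.2833 [0.5117 0.1028 0.0224] [ 1.92 -3.97 -2.79] 0.143 jaw 98.16 [ 0.    -0.001 -1.   ] [ 1.280e-01  4.550e-01  1.757e+00 -1.000e-03  9.300e-01 -1.585e+00]
210 ((306.70166015625, 195.34779357910156), (43.56297302246094, 6.796710014343262), 9.92624568939209) [285.24625 191.5931 ] [328.15707 199.1025 ]
0.044 [0.51880179 0.09231577 0.044     ] 0.09789268473443222 8.390115068184295
0.054 [0.51332912 0.10250873 0.054     ] 0.0962345366569878 8.390115068184407
0.064 [0.50785646 0.11270169 0.064     ] 0.09457638857954351 8.390115068184379
```

View pics/zi.png

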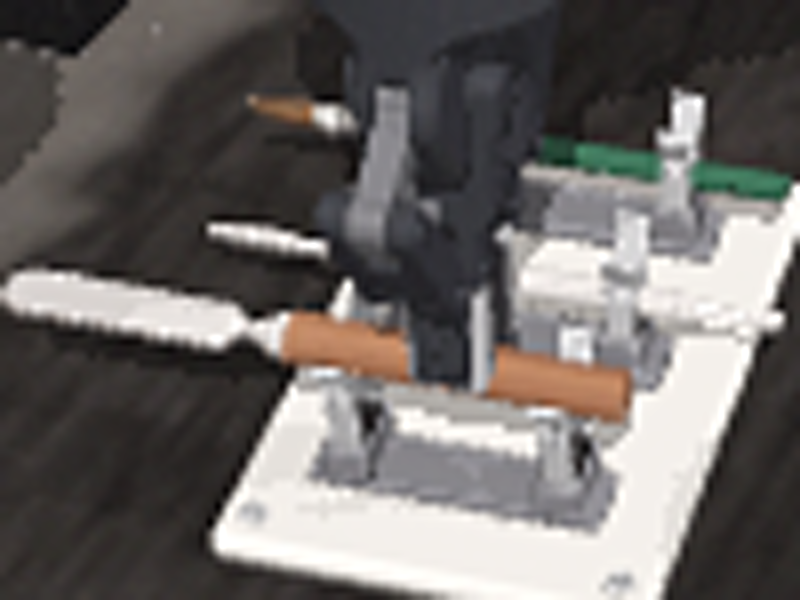

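Emit:
play_rows --moves '[1,0,-0.001,-0.003,0,1,0,0,-0.004,0,1,0,0,-0.004,0,1,0,0,0,0]'

```text
t: 10.62
eef_pos: [0.5114, 0.1021, 0.0109]
eef_rot: [3.094, 1.57, -3.047]
ft_force: [2.0, -2.2, -3.0]
width: 0.141
```

Emit:
play_rows --moves '[1,0,0,-0.003,0,1,0,0,-0.003,0,1,0,0,0,0]'

```text
t: 10.87
eef_pos: [0.5118, 0.1015, 0.0054]
eef_rot: [-1.401, 1.57, -1.258]
ft_force: [3.4, -8.9, 0.1]
width: 0.136
```

```bash
python3 look.py j 250 150 350 225; python3 hand.py j .037 270 187 335 220
```

```text
f 8.0 10.9167 [0.5118 0.1015 0.0054] [ 3.88 -8.22 -1.91] 0.138 jaw 98.17 [ 0.    -0.001 -1.   ] [ 1.260e-01  4.820e-01  1.764e+00 -1.000e-03  8.950e-01 -1.586e+00]
135 ((307.2012939453125, 200.943115234375), (42.7551155090332, 6.36181116104126), 10.78429889678955) [286.2013  196.94312] [328.2013  204.94312]
0.026999999999999996 [0.51884826 0.09146019 0.027     ] 0.09759168275443118 7.4221385991142945
0.037 [0.51352801 0.10138194 0.037     ] 0.09598490098133901 7.422138599114293
0.047 [0.50820776 0.11130369 0.047     ] 0.09437811920824683 7.422138599114291
```

View pics/zj.png

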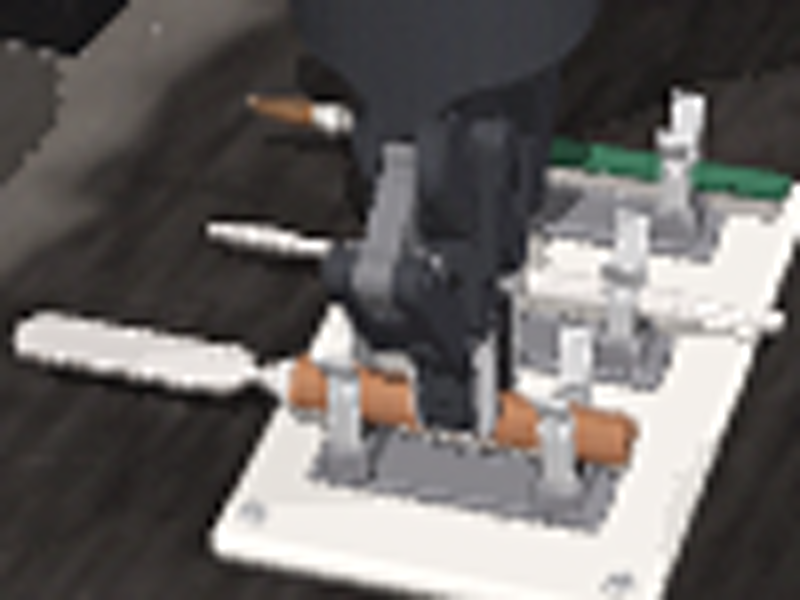

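Emit:
play_rows --moves '[1,0,-0.001,-0.001,0,1,0,0,-0.001,0,1,0,0,0,0]'

```text
t: 11.17
eef_pos: [0.512, 0.1011, 0.0049]
eef_rot: [-0.219, 1.57, -0.076]
ft_force: [-6.2, -3.9, 19.8]
width: 0.139
```

Emit:
play_rows --moves '[0.3,0,0,0.001,0,0.3,0,0,0,0,0.3,0,0,0,0,0.3,0,0,0,0]'

```text
t: 11.5
eef_pos: [0.5113, 0.1013, 0.0044]
eef_rot: [2.882, 1.57, 3.025]
ft_force: [-0.1, 0.1, -0.6]
width: 0.351
```

```bash
python3 look.py k 250 150 350 225; python3 hand.py k .037 270 187 335 220
```

```text
f 8.0 11.55 [0.5114 0.1013 0.0045] [0.07 0.68 0.17] 0.351 jaw 98.17 [-0.001  0.    -1.   ] [ 0.125  0.484  1.765  0.     0.894 -1.588]
129 ((307.20684814453125, 200.92437744140625), (42.75504684448242, 6.345272064208984), 10.885527610778809) [286.214   196.88728] [328.1997  204.96147]
0.026999999999999996 [0.51886951 0.09139873 0.027     ] 0.09764503717513867 7.279462696022858
0.037 [0.5135489  0.10132149 0.037     ] 0.09603737695720081 7.279462696022899
0.047 [0.5082283  0.11124425 0.047     ] 0.09442971673926293 7.279462696022811
```

View pics/zk.png

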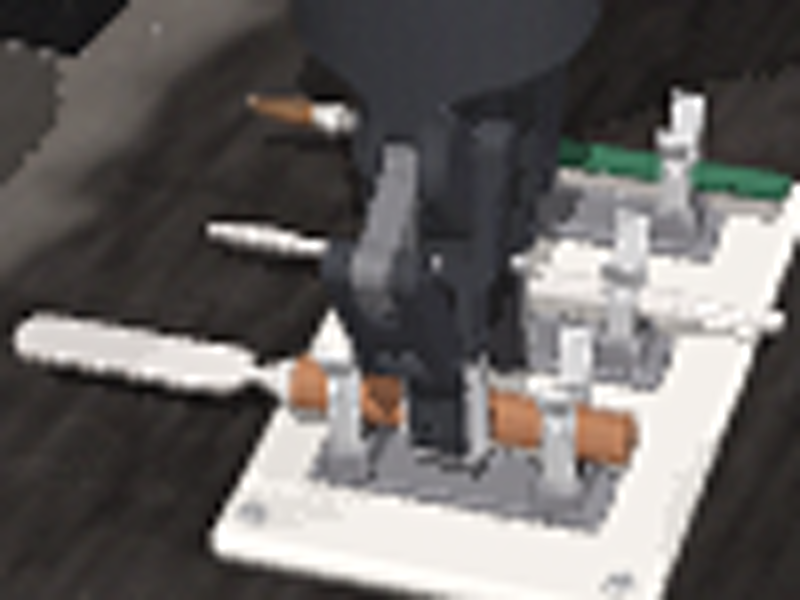

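The handle stayed put when I let go, and the forces are zero. Now I'll retreat straight up, then swing aside so the top camera can check.

Emit:
play_rows --moves '[0.3,0,0,0.008,0,0.3,0,0,0.015,0,0.3,0,0,0.025,0,0.3,0,0,0.03,0,0.3,0,0,0.035,0,0.3,0,0,0.035,0,0.3,0,0,0.035,0]'

```text
t: 12.13
eef_pos: [0.5112, 0.1011, 0.1901]
eef_rot: [0.196, 1.571, 0.339]
ft_force: [-0.0, -0.6, 0.6]
width: 0.351
```

Emit:
play_rows --moves '[0.3,-0.0295,0.022,0,0,0.3,-0.0295,0.022,0,0,0.3,-0.0295,0.022,0,0,0.3,-0.0295,0.022,0,0,0.3,-0.0295,0.022,0,0,0.3,-0.0295,0.022,0,0,0.3,-0.0295,0.022,0,0,0.3,-0.0295,0.022,0,0,0.3,-0.0295,0.022,0,0,0.3,-0.0295,0.022,0,0,0.3,-0.0295,0.022,0,0,0.3,-0.0295,0.022,0,0,0.3,-0.0295,0.022,0,0,0.3,-0.0295,0.022,0,0,0.3,-0.0295,0.022,0,0,0.3,-0.0295,0.022,0,0,0.3,-0.0295,0.022,0,0,0.3,-0.0295,0.022,0,0,0.3,-0.0295,0.022,0,0,0.3,0,0,0,0]'

```text
t: 13.8
eef_pos: [-0.0531, 0.5211, 0.1878]
eef_rot: [2.644, 1.57, 2.79]
ft_force: [0.3, -0.1, 0.1]
width: 0.348
```

```bash
python3 look.py l 240 150 340 225; python3 hand.py l .037 270 190 335 220; python3 - <<'E'
from h import *
d=arm.get_image('top');np.savez('top6.npz',**d);save('c13.png',cv2.resize(d['img'][140:230,210:370],None,fx=5,fy=5,interpolation=cv2.INTER_CUBIC))
E
```

```text
f 8.0 13.85 [-0.0511  0.5198  0.1876] [-0.03 -0.27 -0.25] 0.351 jaw 98.36 [-0.    -0.001 -1.   ] [ 1.598  0.246  1.61   0.     1.286 -0.118]
198 ((307.18475341796875, 201.04978942871094), (42.75480651855469, 6.135097026824951), 11.003539085388184) [286.20038 196.9695 ] [328.16913 205.13008]
0.026999999999999996 [0.51873838 0.09179039 0.027     ] 0.09766628949851189 7.120385901503
0.037 [0.51341994 0.1017067  0.037     ] 0.09605827937528619 7.120385901502991
0.047 [0.50810149 0.11162301 0.047     ] 0.0944502692520605 7.120385901502981
```

View pics/zl.png

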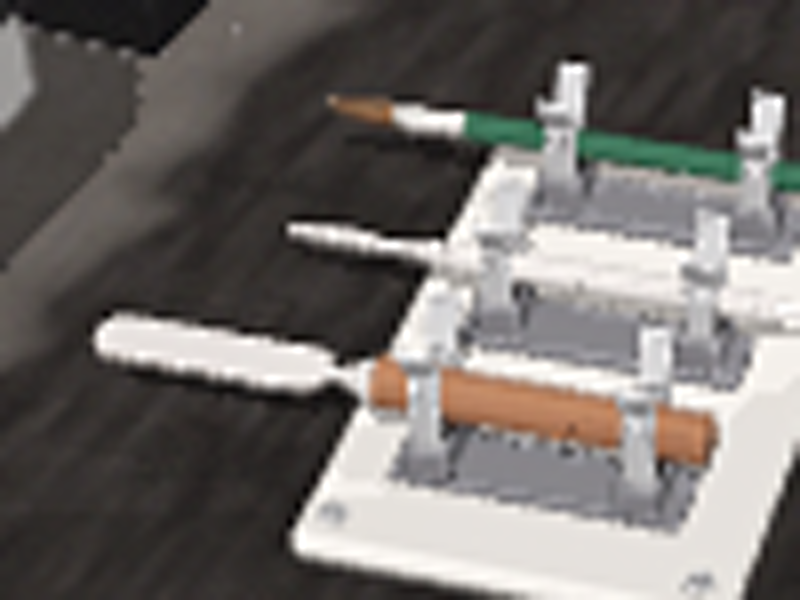

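View pics/c13.png

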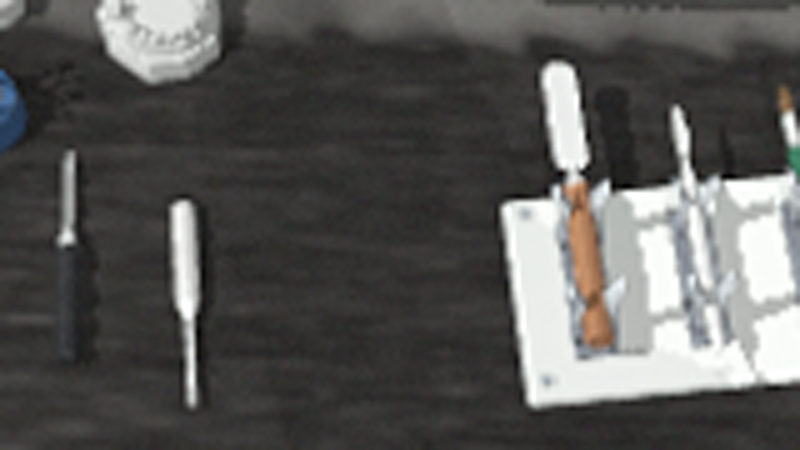

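```bash
python3 - <<'E'
from h import *
t=dict(np.load('top6.npz'));s=dict(np.load('side_l.npz'))
for a,b in(((578,183),(286.2,197)),((597,347),(328.2,205.1))):print(tri(t,(210+a[0]/5-.4,140+a[1]/5-.4),s,b))
print(np.abs(arm.sense()['ft_force']).max()); arm.job_done()
E
```

```text
(array([0.56130674, 0.10917378, 0.03939729]), np.float64(0.002982440334214791))
(array([0.46450972, 0.0971202 , 0.03802861]), np.float64(0.0014135873396363817))
0.8212698555088143
the job is handed in; nothing more can be done
```

The spatula is snapped into the rack's only empty holder, seated in both clips and let go. I handed the job in at about 14 s, with the arm well clear of everything.

**First grasp missed:** the fingers shut empty, because the real fingertips stood about 20–30 mm above the TCP height the robot reports. I never found the cause. I went back down in small steps, checking force and the side picture, and gripped the handle at a reported TCP height of -25 mm. The measured opening was about 12 mm against the 14 mm handle. The press into the clips ended with about 20 N upward at the bottom stop.

**Last checks:**
- **Position:** the side view puts the handle's centre at (0.513, 0.102). My estimates of the seat from the clips were x 0.512–0.517 and y 0.102–0.104.
- **Direction:** the handle lies at 7.1° and the holder at about 8°.
- **Height:** the two views together give 38–39 mm, against 37 mm for home. The rays miss each other by 1.4–3 mm, so this is good to a few millimetres only.
- **Other instruments:** the driver and the spanner look undisturbed in the last top view. I did not measure them again.

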